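Set the hotplate four clicks hotter

ROBOT

A 7-joint arm with a two-finger parallel gripper is mounted at the origin on a cart in front of the work surface, level with it; the furniture and walls round the work are solid. World frame = base frame: x ahead of the robot, y to its left, z up, the work surface at z = 0. Lengths are in mm, angles in rad, forces in N, time in s.
With the tool pointing down it reaches from about 400 to 850 mm from the base axis. Payload 10.4 kg.
Tool frame: the origin (TCP) lies midway between the tips of the shut fingers; the grasp point (between the pads) lies 19 mm behind it; z points along the fingers, y is the direction in which the jaws open and shut (so a half turn about z gives the same grasp; the last joint's range is limited). The gripper opens to 85 mm and grips with 20 to 120 N. Pads are 22 mm wide; open, the fingers measure 114 mm over their backs; the gripper's body (76 mm by 85 mm) begins 54 mm behind the grasp point. The pads swing forward as they close: fully open they stand 13 mm farther back than shut.
Start: joints at [1.25, 0.332, -0.065, 1.46, 0.022, 1.35, -0.088], TCP at [183.407, -597.506, 231.338] pointing down, gripper open.
Joint ranges: [-2.6, 2.6], [-0.5, 2.12], [-1.47, 1.34], [0.16, 2.42], [-1.27, 4.41], [0.06, 2.06], [-2.6, 2.6]. Speed limits (rad/s): [2.22, 2.22, 2.79, 2.79, 3.14, 3.14, 3.14].

INTERFACE

Orientations are given as a 3x3 rotation matrix whose columns are the frame's x, y, z axes.
In Python, from bench import monitor, read_camera, ticket gives the robot as it stands.
- The arm moves only by the shell command python3 -m crank 'ROWS' [FORCE]. ROWS is JSON, a list of rows, each a list of 7 numbers: the shift along the tool's x, y, z in cm, then the turn, a rotation vector about the tool's x, y, z in units of 5 degrees (1.0 is 5 degrees), then the finger opening in cm, from 0 to 8.54. A call has 1 to 12 rows; each row shifts and turns the commanded pose from where the row before left it, along the tool's axes as they then stand; what a row does not reach is not made up. A row lasts 1/8 s, in which the tool goes at most 62.5 mm and 10.7 degrees, less where a joint would pass 70% of its speed; a pose out of reach is approached as far as the arm can. A call with a gripper value outside its range is refused whole. The fingers move at their own pace and stop on an object; FORCE is the grip in N (left out, the last holds). Time passes only in rows, so rows that do not move let the fingers close. It gives the time, the measured TCP pose, the force and the opening at its end, in the units of the state.
- monitor.get_obs(): the state, without advancing time (a new reading comes with each control period).
- read_camera(name): name is "scene" or "top" or "wrist"; returns a dict with "image" (400x640x3 uint8, blue, green, red), "camera_matrix" (3x3 intrinsics, pixels), "R" (3x3) and "t" (3): a world point X has camera coordinates R X + t. Camera axes: x right, y down, z forward; pixel columns grow to the right and rows downward; lengths in mm; the calibration is good to about 2 mm. A picture is of the moment at which its call begins. There is no depth.
- ticket.close_job(): hands the job in, once; it reports no verdict.
The state is a dict: "time": time; "joints": joint angles; "qd": joint speeds; "tau": joint torques, N m; "tcp_pos": TCP position; "tcp_rot": TCP orientation; "ft_force": force on the tool from outside, world axes, zero at the start; "ft_torque": the same for the moment, N m; "width": finger opening in mm.
Only numpy, scipy, OpenCV 4.12 (cv2) and the standard library are available. Lean on these libraries where they do the work, as an engineer would, in place of code of your own. Each camera call takes 0.05 s, during which the arm holds its last target.

TASK

The dye bath in the beaker has to run hotter: with the fingertips, push the raised wing of the hotplate's large click-stop dial round clockwise (seen from above) until it rests exactly four clicks on from where it stands now. Then press the round start button fully down, let it spring up again and take the hand away. Push the dial gently and do not grip it, do not press the button before the dial is set, and leave the small knob, the beaker on the plate and the glassware beside the hotplate as they are.

Things in the scene. Friction and masses are not known exactly. Their poses are not given: they have to be found in the camera images.
- hotplate: Bench hotplate, a white box fixed to the worktop, 190 mm deep (its x), 370 mm wide (its y), deck 60 mm high. Origin: centre of its underside; +x points to its back, +y to its left. On the left: large dial (axis at x +12, y +85 mm), start button (x -62, y -2), small knob (x -68, y +165). On the right: steel heating plate 140 x 140 mm, centre y -105, top at 70 mm.
- temp_dial (a joint): Angle of the large dial, rad, growing clockwise seen from above. Click stops every 24 deg (0.419 rad): 0, 0.419 ... 4.608, 12 stops, a black tick on the deck at each, hard ends just beyond. It starts in one of the first four stops. 2 to 5 N at the wing carries it over a click; once well past half-way it snaps into the next stop by itself, ahead of the finger, and stays.
- dial_axis (a point): Point on the vertical axis of the large dial, at its disc face, 72 mm above the worktop. The dial: a black disc of 100 mm diameter with a hub of 18 mm diameter and one raised straight wing, 12 mm thick, from the hub out to 49 mm from the axis, with a white line along its top. Hub and wing stand 26 mm above the disc face.
- dial_tip (a point): Outer end of the wing, on its centre line, at its top edge: 49 mm from the axis, 98 mm above the worktop. It turns with the dial; the direction from dial_axis to it is the wing's. At joint 0 the wing points 132 degrees counter-clockwise from the hotplate's +x.
- start_button (a joint): The start button's travel in m: 0 up, grows as it is pressed, 0.006 fully down (about 4 N). Springs up when released.
- start_button_top (a point): Centre of the top face of the start button, a grey round push button of 26 mm diameter in a black round housing; 82 mm above the worktop when up; pressed straight down.
- stir_knob (a joint): Angle in rad of the small plain knob (24 mm diameter, 17 mm tall, front left corner of the deck). Leave it as it is; it turns very easily.
- stir_top (a point): Centre of the top of the small knob, to be left alone.
- beaker: Glass beaker, 78 mm wide, 92 mm tall, loose on the heating plate; origin at the centre of its underside. Leave it standing.
- flask: Conical glass flask, 65 mm wide, 105 mm tall, loose on the worktop to the left of the hotplate; origin at the centre of its underside. Leave it standing.
- dropper: Small dropper bottle, 34 mm wide, 102 mm tall, loose on the worktop to the left of the hotplate; origin at the centre of its underside. Leave it standing.
Things that resemble listed ones, but are neither listed nor needed, are in the scene too. Leave any turquoise or yellow look-alike of the beaker alone.

How it is judged:
By the outcome, as a careful person would: the job done as asked, in the order asked, and still so for the second after the job is handed in, with the robot touching nothing.
It also fails if it takes over 56 s, if anything falls off the work surface, if the arm or the gripper's body presses on something with over 40 N, if the wrist force passes 120 N, or if a joint passes its speed limit or range.

## Working session

There is one attempt and no reset: what is moved stays moved. The work goes in short steps, Python scripts to look and compute and a shell command to move; the robot and the scene stay as the last step left them, time stands still between calls to the robot, and variables do not carry over. Pictures are saved under pics/ and viewed, and the job is handed in when it is done.

```bash
mkdir -p pics
python3 - <<'E'
from bench import monitor, read_camera
import cv2,json
o=monitor.get_obs(); print(o)
for n in ["scene","top","wrist"]:
    c=read_camera(n); cv2.imwrite(f"pics/{n}0.png",c["image"]); print(n,c["camera_matrix"].tolist(),c["R"].tolist(),c["t"].tolist())
E
```

```text
{'time': 0.0, 'joints': array([ 1.25040573,  0.33287055, -0.06467382,  1.46094958,  0.02161788,
        1.3498883 , -0.08849638]), 'qd': array([ 8.73016926e-06, -7.88190460e-04, -1.01441455e-04,  8.53616092e-04,
        7.95352345e-04, -3.92992207e-04,  1.38358466e-04]), 'tau': array([ 7.78090107e-04, -6.25454450e+01,  4.96871537e-02, -3.91604805e+01,
        1.64072856e-02,  9.89147782e-03, -1.68218310e-05]), 'tcp_pos': array([ 183.24474945, -597.14174086,  230.51274949]), 'tcp_rot': array([[ 9.55985894e-01,  2.93412195e-01, -5.03553244e-04],
       [ 2.93412613e-01, -9.55984977e-01,  1.32769102e-03],
       [-9.18285991e-05, -1.41700276e-03, -9.99998992e-01]]), 'ft_force': array([0.21016608, 0.4121745 , 0.19095909]), 'ft_torque': array([-0.03258091, -0.00564921,  0.0065051 ]), 'width': 85.40350380521565}
scene [[479.76618644914424, 0.0, 329.06558115225323], [0.0, 479.76618644914424, 198.63843110449457], [0.0, 0.0, 1.0]] [[-0.7853266891968633, -0.6189867425809972, -0.010835300829190039], [-0.41251471445585225, 0.5362598291468994, -0.7363810195820808], [0.4616206251810024, -0.5738299470682096, -0.6764802955409686]] [487.65707806234354, 254.12083945229878, 964.1168846936771]
top [[376.8764434189992, 0.0, 323.225320248915], [0.0, 376.8764434189992, 199.61076092600499], [0.0, 0.0, 1.0]] [[0.03503951353342866, -0.9993593033360372, 0.00729488362151615], [-0.970527969089455, -0.03576825613417478, -0.23831930905450874], [0.23842754393408294, 0.0012707040689588479, -0.9711594573522571]] [45.38492625841939, 569.116234022048, 949.9088633617218]
wrist [[349.5802374964166, 0.0, 314.26896277148893], [0.0, 349.5802374964166, 200.37817997642546], [0.0, 0.0, 1.0]] [[0.29347121668683007, -0.9559642448961866, -0.00264716006674559], [-0.9215705054226991, -0.2836466459006411, 0.26505166251934753], [-0.254130770492881, -0.07534548924377436, -0.9642305786166059]] [-625.1078377708976, -35.40561194975231, 378.29938363848805]
```

View pics/scene0.png

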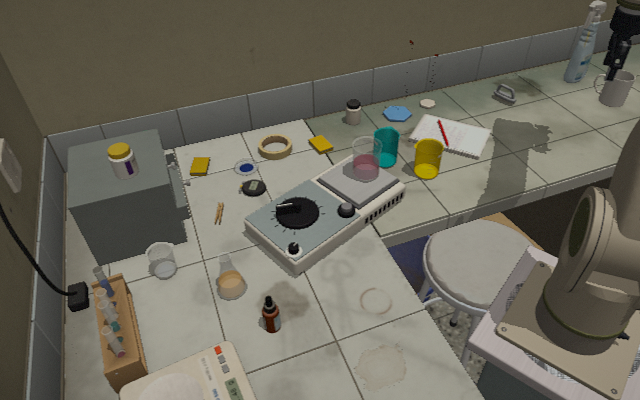

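View pics/top0.png

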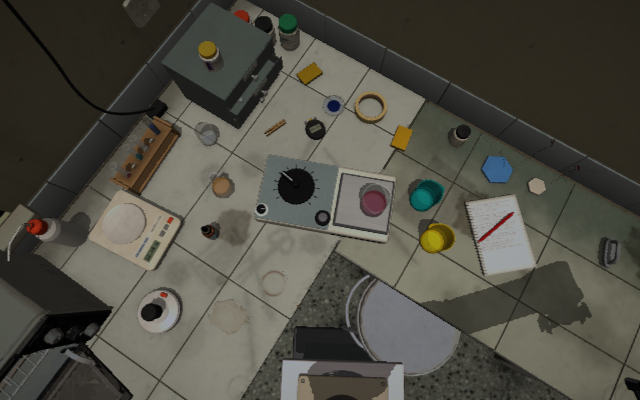

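The scene view has the hotplate at about (325,205), with the dial at (297,212), the small knob at (294,249) and the button at (347,210). The top view has the dial at (296,186), the button at (322,217), the small knob at (262,210), the real beaker at (374,201) and the look-alikes at (425,195) and (436,238). I'll enlarge both.

Run:
```python
import cv2,numpy as np
a=cv2.imread("pics/top0.png")[145:250,245:405]; cv2.imwrite("pics/topc.png",cv2.resize(a,None,fx=5,fy=5,interpolation=cv2.INTER_CUBIC))
a=cv2.imread("pics/scene0.png")[150:275,240:410]; cv2.imwrite("pics/scenec.png",cv2.resize(a,None,fx=4.5,fy=4.5,interpolation=cv2.INTER_CUBIC))
```

```text
(no output)
```

View pics/topc.png

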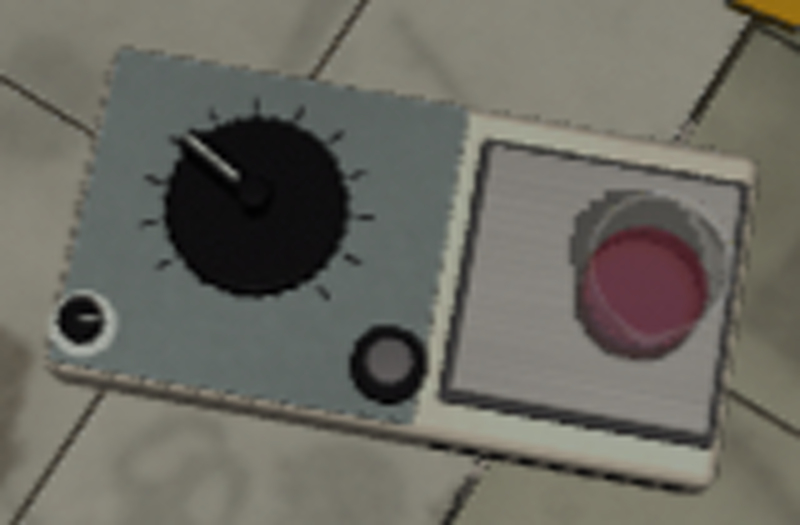

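View pics/scenec.png

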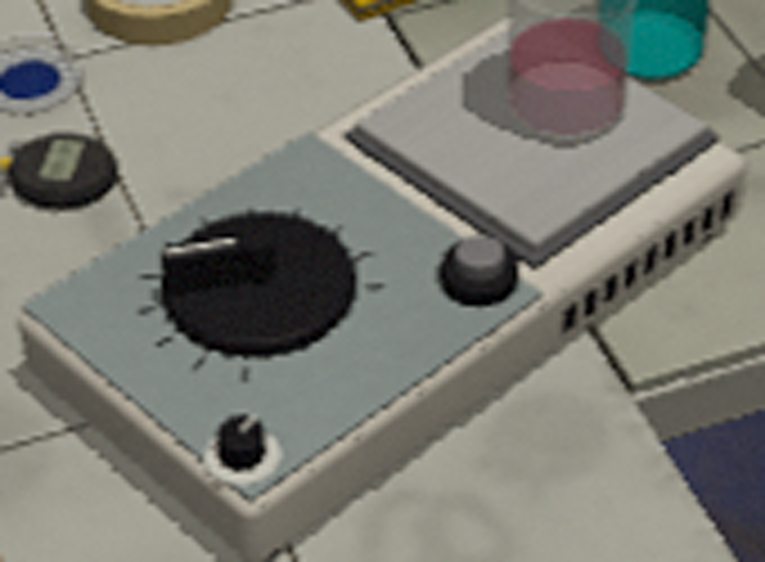

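```bash
cat > h.py <<'E'
import numpy as np,cv2
from bench import monitor, read_camera
def ray(c,u,v,z):
    d=c["R"].T@np.linalg.solve(c["camera_matrix"],[u,v,1.]); o=-c["R"].T@c["t"]
    return o+d*(z-o[2])/d[2]
def proj(c,X):
    p=c["camera_matrix"]@(c["R"]@np.asarray(X,float)+c["t"]); return p[:2]/p[2]
def H2W(p,L):
    x,y,a=p; return np.array([x+np.cos(a)*L[0]-np.sin(a)*L[1],y+np.sin(a)*L[0]+np.cos(a)*L[1],L[2]])
E
python3 - <<'E'
from h import *
from scipy.optimize import least_squares
T=read_camera("top");S=read_camera("scene")
t=lambda u,v:((u+.5)/5-.5+245,(v+.5)/5-.5+145)
s=lambda u,v:((u+.5)/4.5-.5+240,(v+.5)/4.5-.5+150)
obs=[(T,t(257,206),(12,85,72)),(T,t(390,358),(-62,-2,82)),(T,t(122,46),(95,185,60)),(T,t(755,158),(95,-185,60)),(T,t(50,365),(-95,185,60)),
(S,s(260,282),(12,85,71)),(S,s(482,250),(-62,-2,82)),(S,s(22,312),(95,185,60)),(S,s(248,500),(-95,185,60)),(S,s(745,160),(-95,-185,60)),(T,t(82,318),(-68,165,70))]
f=lambda p:np.concatenate([proj(c,H2W(p,L))-uv for c,uv,L in obs])
r=least_squares(f,[500,50,0],loss='soft_l1');print(r.x,r.x[2]*57.3);print(f(r.x).reshape(-1,2).round(1))
p=r.x
for n,L in dict(axis=(12,85,72),btn=(-62,-2,82),stir=(-68,165,77)).items(): print(n,H2W(p,L).round(1))
ax=H2W(p,(12,85,72))
for c,q in((T,t),(S,s)):
    pts=((190,137),(238,180)) if c is T else((165,253),(235,240))
    W=[ray(c,*q(*x),98) for x in pts]; print([w.round(1) for w in W],[np.linalg.norm((w-ax)[:2]) for w in W])
    for d in (W[0]-W[1],W[0]-ax): a=np.degrees(np.arctan2(d[1],d[0])-p[2]); print("ang rel",a,"joint clicks",(132-a)/24)
print(monitor.get_obs()["time"])
b=ray(T,*t(640,290),100);print(b)
E
```

```text
[ 5.78210081e+02  5.82144842e+01 -1.47312183e-01] -8.440988082840716
[[ 0.2 -0.1]
 [ 0.2  0.8]
 [-1.6 -1.2]
 [ 2.3 -0.5]
 [-2.5  0.4]
 [ 0.1 -1.3]
 [-0.1  0.2]
 [-2.7 -1.7]
 [-0.   2.2]
 [ 2.6 -1.8]
 [ 0.   0.7]]
axis [602.6 140.5  72. ]
btn [516.6  65.3  82. ]
stir [535.2 231.4  77. ]
[array([631.7, 176.7,  98. ]), array([608.8, 149.9,  98. ])] [np.float64(46.50103848171595), np.float64(11.215591396867564)]
ang rel 57.97334717068518 joint clicks 3.0844438678881176
ang rel 59.58617166766223 joint clicks 3.0172428471807407
[array([632.2, 177.4,  98. ]), array([610.6, 148.7,  98. ])] [np.float64(47.30969760219146), np.float64(11.423389178598171)]
ang rel 61.4850179354668 joint clicks 2.9381242526888833
ang rel 59.67112867843252 joint clicks 3.0137029717319783
0.25
[556.1317301  -63.52532768 100.        ]
```

The dial stands at stop 3: every wing bearing fit gives 3.0 ± 0.1 clicks. The target is stop 7, which moves the wing from about 51.6° to about -44.4° in world. My plan is to shut the fingers, push with the tool's -x side, and orbit about the dial axis. First I'll carry the hand over at height.

```bash
python3 -m crank '[[3.5,-3.5,0,0,0,0,0],[3.5,-3.5,0,0,0,0,0],[3.5,-3.5,0,0,0,0,0],[3.5,-3.5,0,0,0,0,0],[3.5,-3.5,0,0,0,0,0],[3.5,-3.5,0,0,0,0,0],[3.5,-3.5,0,0,0,0,0],[3.5,-3.5,0,0,0,0,0],[3.5,-3.5,0,0,0,0,0],[3.5,-3.5,0,0,0,0,0],[3.5,-3.5,0,0,0,0,0],[3.5,-3.5,0,0,0,0,0]]' 20
```

```text
time: 1.75
tcp_pos: [462.2, -71.4, 231.5]
tcp_rot: [[0.956, 0.293, 0.001], [0.293, -0.956, -0.001], [0.0, 0.001, -1.0]]
ft_force: [0.4, -1.1, -0.1]
width: 0.0
```

```bash
python3 -m crank '[[3.5,-3.5,0,0,0,0,0],[3.5,-3.5,0,0,0,0,0],[3.5,-3.5,0,0,0,0,0],[3.5,-3.5,0,0,0,0,0],[3.5,-3.5,0,0,0,0,0],[3.5,-3.5,0,0,0,0,0],[0,0,0,0,0,-2,0],[0,0,0,0,0,-2,0],[0,0,0,0,0,-2,0],[0,0,0,0,0,-2,0],[0,0,0,0,0,-2,0],[0,0,0,0,0,-2,0]]'; python3 -m crank '[[0,0,0,0,0,-2,0],[0,0,0,0,0,-2,0],[0,0,0,0,0,-2,0],[0,0,0,0,0,-2,0],[0,0,0,0,0,-2,0],[0,0,0,0,0,-2,0],[0,0,0,0,0,-0.9,0],[0,0,0,0,0,0,0]]'
python3 - <<'E'
from h import *
for n in ["wrist","top"]:
    c=read_camera(n); cv2.imwrite(f"pics/{n}1.png",c["image"])
o=monitor.get_obs();print(o["joints"],o["tcp_pos"])
w=c=read_camera("wrist"); print(proj(w,[602.6,140.5,72]),proj(w,[516.6,65.3,82]),-w["R"].T@w["t"])
E
```

```text
time: 3.25
tcp_pos: [600.8, 189.4, 231.1]
tcp_rot: [[0.219, 0.976, -0.0], [0.976, -0.219, -0.0], [-0.0, -0.0, -1.0]]
ft_force: [0.4, -0.8, -0.6]
width: -0.1
time: 4.25
tcp_pos: [600.9, 189.4, 231.1]
tcp_rot: [[-0.783, 0.622, -0.0], [0.622, 0.783, 0.0], [0.0, -0.0, -1.0]]
ft_force: [-0.4, 0.4, -0.5]
width: 0.3
[ 0.40660215  0.60118645 -1.16056022  1.40334113  0.54754071  1.4858619
  0.16715567] [600.84712121 189.5289835  231.20018854]
[274.43924399 217.33127573] [142.00789686 198.54181264] [547.36780491 229.98081301 373.09524048]
```

View pics/wrist1.png

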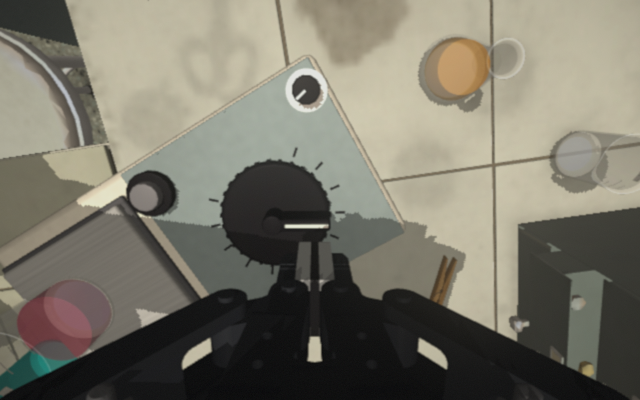

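View pics/top1.png

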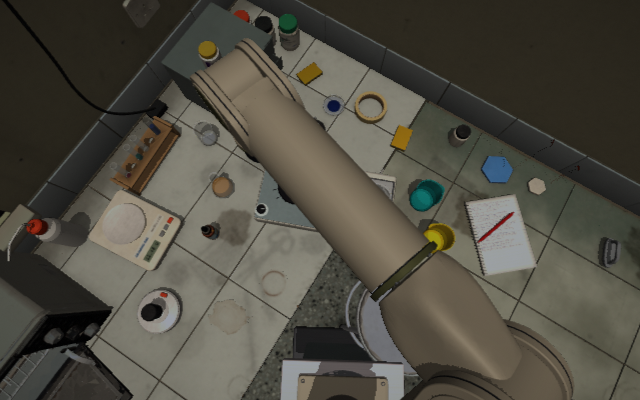

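The wrist view shows the wing's white line at (285,227)–(327,226), the button at (145,195) and the knob at (306,90). The flask is at (458,67), well away. I'll check the geometry against this view before going down.

Run:
```python
from h import *
w=read_camera("wrist")
print("tcp ground proj",proj(w,[600.8,189.4,82]),"tcp now",proj(w,[600.8,189.4,231]))
for q in ((285,227),(327,226)): print(ray(w,*q,98))
print("disc c",ray(w,275,211,72),"btn",ray(w,145,197,82),"stir",ray(w,306,90,77))
P=lambda a,r:proj(w,[602.6+r*np.cos(np.radians(a)),140.5+r*np.sin(np.radians(a)),98]).round(1)
print(P(51.6,49),P(51.6,9))
im=w["image"][130:300,120:420]; cv2.imwrite("pics/w1c.png",cv2.resize(im,None,fx=2.6,fy=2.6,interpolation=cv2.INTER_CUBIC))
```

```text
tcp ground proj [315.49048307 185.43642049] tcp now [317.20797747 261.05742832]
[609.82788111 149.634414    98.        ]
[630.97266706 177.5609618   98.        ]
disc c [598.37902684 144.7805762   72.        ] btn [517.28868822  68.27535688  82.        ] stir [535.02301652 231.92887317  77.        ]
[329.8 226.9] [281.8 227. ]
```

View pics/w1c.png

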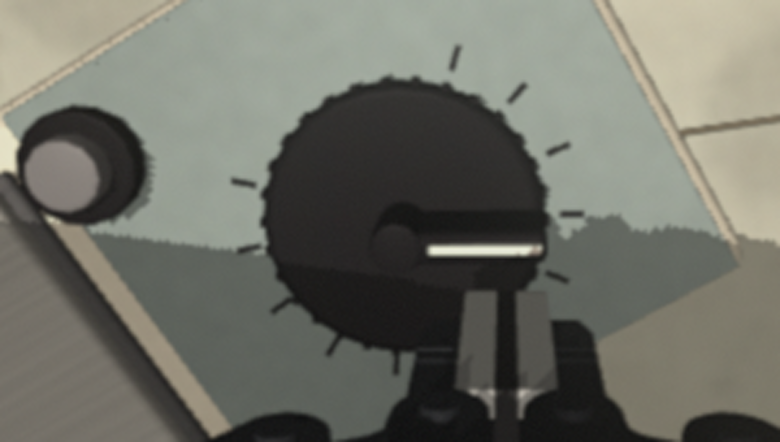

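Button, knob and wing positions agree within about 3 mm, and the wing fits to within a pixel. Going down beside the wing.

```bash
python3 -m crank '[[0,0,3.7,0,0,0,0],[0,0,3.7,0,0,0,0],[0,0,3.7,0,0,0,0],[0,0,2.8,0,0,0,0],[0,0,1.0,0,0,0,0],[0,0,0,0,0,0,0]]'; python3 -m crank '[[-0.5,0,0,0,0,0,0],[-0.4,0,0,0,0,0,0],[-0.2,0,0,0,0,0,0],[0,0,0,0,0,0,0]]'
python3 - <<'E'
from h import *
w=read_camera("wrist")
im=w["image"][100:330,160:480]; cv2.imwrite("pics/w2c.png",cv2.resize(im,None,fx=2.4,fy=2.4,interpolation=cv2.INTER_CUBIC))
print(monitor.get_obs()["joints"].round(2))
E
```

```text
time: 5.2
tcp_pos: [600.8, 189.7, 82.5]
tcp_rot: [[-0.783, 0.622, -0.0], [0.622, 0.783, 0.0], [0.0, -0.0, -1.0]]
ft_force: [-0.3, -0.8, 2.0]
width: 0.4
time: 5.7
tcp_pos: [609.7, 182.6, 82.5]
tcp_rot: [[-0.783, 0.622, 0.0], [0.622, 0.783, -0.0], [-0.0, 0.0, -1.0]]
ft_force: [0.4, 0.8, 1.1]
width: 0.1
[ 0.38  0.73 -1.07  1.55  0.66  1.26  0.11]
```

View pics/w2c.png

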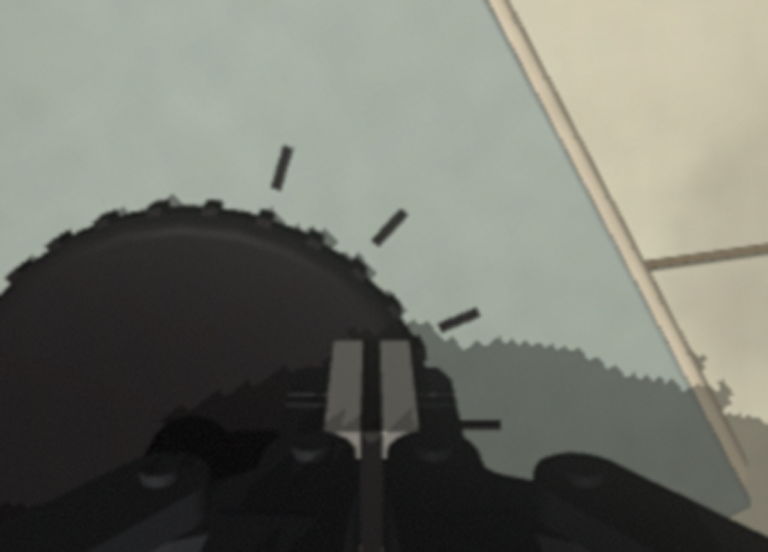

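```bash
python3 -m crank '[[-0.132,0.07,0,0,0,0.4,0],[-0.132,0.07,0,0,0,0.4,0],[-0.132,0.07,0,0,0,0.4,0],[-0.132,0.07,0,0,0,0.4,0],[-0.132,0.07,0,0,0,0.4,0],[-0.132,0.07,0,0,0,0.4,0]]'; python3 -m crank '[[-0.132,0.07,0,0,0,0.4,0],[-0.132,0.07,0,0,0,0.4,0],[-0.132,0.07,0,0,0,0.4,0],[-0.132,0.07,0,0,0,0.4,0],[-0.132,0.07,0,0,0,0.4,0],[-0.132,0.07,0,0,0,0.4,0]]'
python3 - <<'E'
from h import *
o=monitor.get_obs(); print(o["joints"].round(2)); d=(o["tcp_pos"]-[602.6,140.5,72])@o["tcp_rot"];print(d)
c=read_camera("scene");im=c["image"][150:275,240:410]; cv2.imwrite("pics/s3.png",cv2.resize(im,None,fx=4.5,fy=4.5,interpolation=cv2.INTER_CUBIC))
E
```

```text
time: 6.5
tcp_pos: [618.3, 180.2, 82.3]
tcp_rot: [[-0.635, 0.773, 0.0], [0.773, 0.635, -0.0], [-0.0, 0.0, -1.0]]
ft_force: [-0.2, -1.0, 0.3]
width: -0.1
time: 7.25
tcp_pos: [626.1, 176.2, 82.3]
tcp_rot: [[-0.461, 0.888, 0.0], [0.888, 0.461, -0.0], [-0.0, 0.0, -1.0]]
ft_force: [-0.3, -0.3, 0.3]
width: 0.0
[ 0.33  0.72 -0.98  1.51  0.61  1.24 -0.25]
[ 20.81046846  37.30835121 -10.30273508]
```

View pics/s3.png

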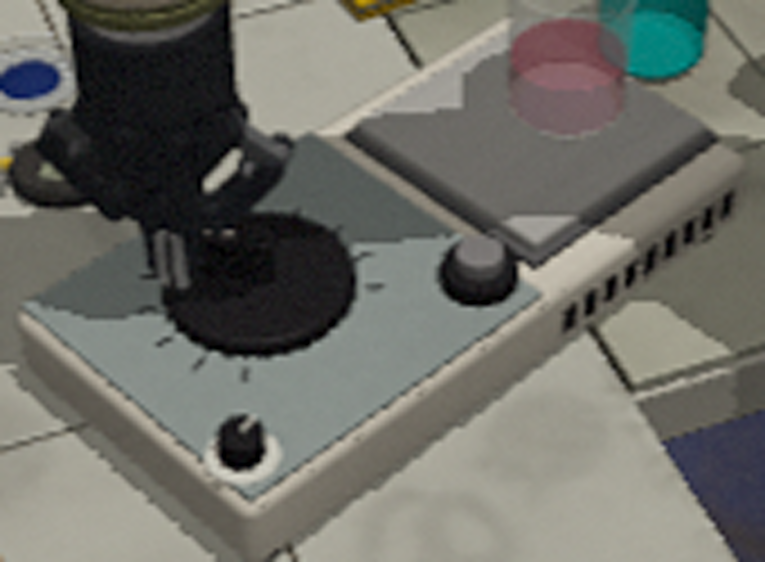

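```bash
for i in 1; do python3 -m crank '[[-0.132,0.07,0,0,0,0.4,0],[-0.132,0.07,0,0,0,0.4,0],[-0.132,0.07,0,0,0,0.4,0],[-0.132,0.07,0,0,0,0.4,0],[-0.132,0.07,0,0,0,0.4,0],[-0.132,0.07,0,0,0,0.4,0]]'|grep -E 'time|force'; python3 -m crank '[[-0.132,0.07,0,0,0,0.4,0],[-0.132,0.07,0,0,0,0.4,0],[-0.132,0.07,0,0,0,0.4,0]]'|grep -E 'time|force';python3 -m crank '[[-0.132,0.07,0,0,0,0.4,0],[-0.132,0.07,0,0,0,0.4,0],[-0.132,0.07,0,0,0,0.4,0]]'|grep -E 'time|force'; done
python3 - <<'E'
from h import *
o=monitor.get_obs(); print(o["joints"].round(2)); d=(o["tcp_pos"]-[602.6,140.5,72])@o["tcp_rot"];print(d)
c=read_camera("scene");im=c["image"][150:275,240:410]; cv2.imwrite("pics/s4.png",cv2.resize(im,None,fx=4.5,fy=4.5,interpolation=cv2.INTER_CUBIC))
E
```

```text
time: 8.05
ft_force: [-1.0, 0.3, -0.5]
time: 8.43
ft_force: [-0.2, 0.5, -0.5]
time: 8.8
ft_force: [-0.6, 0.5, 0.3]
[ 0.3   0.7  -0.89  1.49  0.56  1.23 -0.61]
[ 20.78676813  37.23350563 -10.29856608]
```

View pics/s4.png

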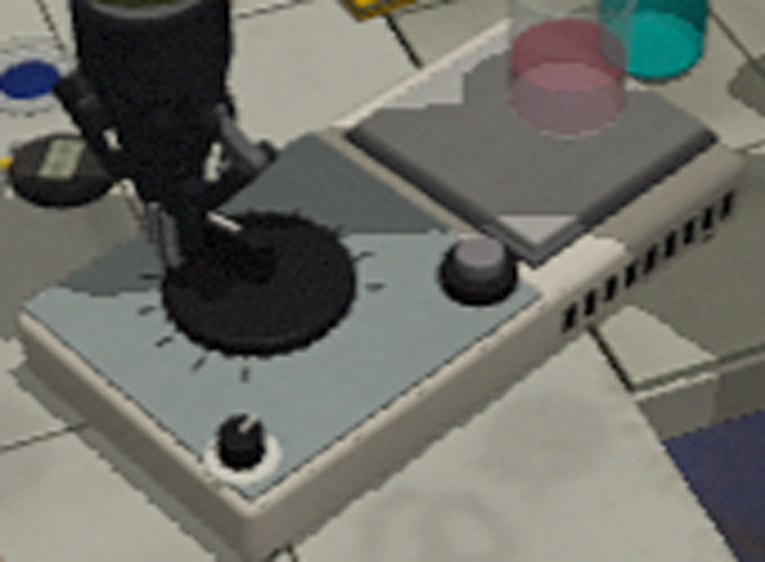

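```bash
cat >> h.py <<'E'
def clicks(c,pts,fx,off):
    p=[578.21,58.21,-.14731]
    W=[ray(c,(u+.5)/fx-.5+off[0],(v+.5)/fx-.5+off[1],98) for u,v in pts]; ax=H2W(p,(12,85,72))
    for d in (W[0]-W[1],W[0]-ax,W[1]-ax):
        a=np.degrees(np.arctan2(d[1],d[0])-p[2]); print("clicks",round((132-a)/24,2),"r",np.linalg.norm(d[:2]).round(1))
E
python3 - <<'E'
from h import *
clicks(read_camera("scene"),((209,212),(241,231)),4.5,(240,150))
E
```

```text
clicks 5.23 r 22.6
clicks 5.11 r 32.6
clicks 4.85 r 10.1
```

The wing is at stop 5, so two clicks are done. Third click next.

```bash
python3 -m crank '[[-0.132,0.07,0,0,0,0.4,0],[-0.132,0.07,0,0,0,0.4,0],[-0.132,0.07,0,0,0,0.4,0],[-0.132,0.07,0,0,0,0.4,0],[-0.132,0.07,0,0,0,0.4,0],[-0.132,0.07,0,0,0,0.4,0],[-0.132,0.07,0,0,0,0.4,0],[-0.132,0.07,0,0,0,0.4,0]]'|grep -E 'time|force'; python3 -m crank '[[-0.132,0.07,0,0,0,0.4,0],[-0.132,0.07,0,0,0,0.4,0],[-0.132,0.07,0,0,0,0.4,0],[-0.132,0.07,0,0,0,0.4,0]]'
python3 - <<'E'
from h import *
o=monitor.get_obs(); print(o["joints"].round(2)); d=(o["tcp_pos"]-[602.6,140.5,72])@o["tcp_rot"];print(d)
c=read_camera("scene");im=c["image"][150:275,240:410]; cv2.imwrite("pics/s5.png",cv2.resize(im,None,fx=4.5,fy=4.5,interpolation=cv2.INTER_CUBIC))
E
```

```text
time: 9.9
ft_force: [0.6, -0.0, 0.3]
time: 10.4
tcp_pos: [644.7, 146.8, 82.3]
tcp_rot: [[0.351, 0.936, 0.0], [0.936, -0.351, -0.0], [-0.0, 0.0, -1.0]]
ft_force: [-0.2, -0.0, 0.4]
width: -0.0
[ 0.28  0.67 -0.81  1.49  0.5   1.21 -0.97]
[ 20.66847882  37.24138912 -10.30263429]
```

View pics/s5.png

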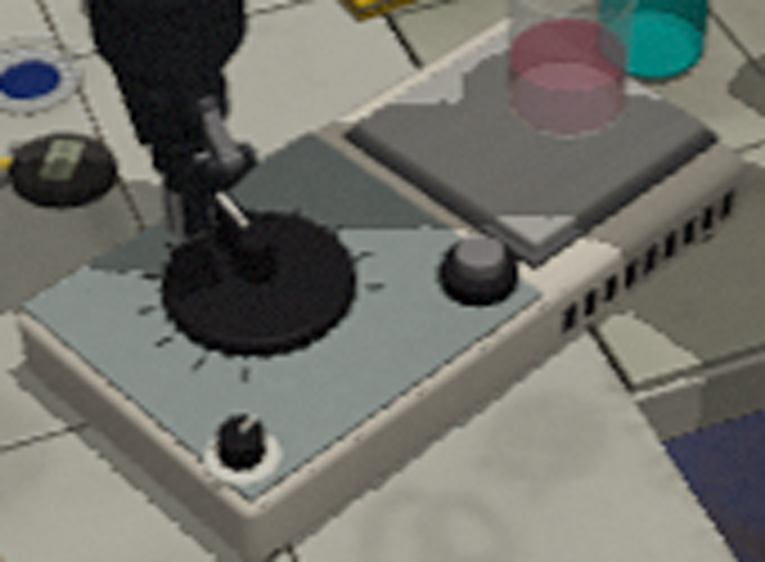

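Run:
```python
from h import *
clicks(read_camera("scene"),((218,195),(246,225)),4.5,(240,150))
```

```text
clicks 5.88 r 28.0
clicks 5.89 r 39.6
clicks 5.92 r 11.6
```

At stop 6. Fourth click, stopping short of full travel so that it snaps in by itself.

```bash
python3 -m crank '[[-0.132,0.07,0,0,0,0.4,0],[-0.132,0.07,0,0,0,0.4,0],[-0.132,0.07,0,0,0,0.4,0],[-0.132,0.07,0,0,0,0.4,0],[-0.132,0.07,0,0,0,0.4,0],[-0.132,0.07,0,0,0,0.4,0],[-0.132,0.07,0,0,0,0.4,0]]'|grep -E 'time|force'; python3 -m crank '[[-0.132,0.07,0,0,0,0.4,0],[-0.132,0.07,0,0,0,0.4,0],[-0.132,0.07,0,0,0,0.4,0],[-0.132,0.07,0,0,0,0.4,0]]'
python3 - <<'E'
from h import *
o=monitor.get_obs(); print(o["joints"].round(2)); d=(o["tcp_pos"]-[602.6,140.5,72])@o["tcp_rot"];print(d)
c=read_camera("scene");im=c["image"][150:275,240:410]; cv2.imwrite("pics/s6.png",cv2.resize(im,None,fx=4.5,fy=4.5,interpolation=cv2.INTER_CUBIC))
E
```

```text
time: 11.38
ft_force: [1.0, 0.3, -0.2]
time: 11.88
tcp_pos: [644.0, 130.4, 82.3]
tcp_rot: [[0.677, 0.736, 0.0], [0.736, -0.677, -0.0], [-0.0, 0.0, -1.0]]
ft_force: [-0.6, 0.6, 0.3]
width: 0.4
[ 0.26  0.63 -0.74  1.5   0.45  1.18 -1.3 ]
[ 20.56549348  37.35845377 -10.29855039]
```

View pics/s6.png

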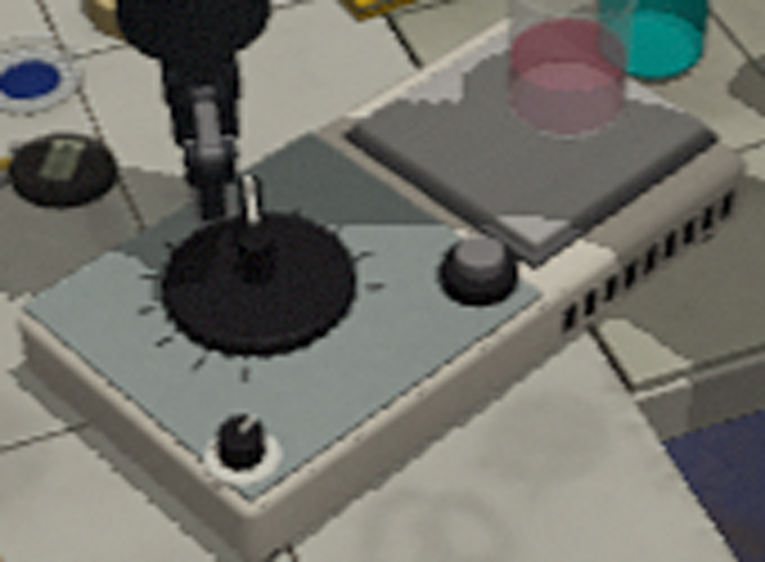

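```bash
python3 - <<'E'
from h import *
clicks(read_camera("scene"),((250,176),(254,220)),4.5,(240,150))
E
python3 -m crank '[[0.2,0,0,0,0,0,0],[0.5,0,0,0,0,0,0],[0.7,0,0,0,0,0,0],[0,0,0,0,0,0,0]]'
python3 - <<'E'
from h import *
c=read_camera("scene");im=c["image"][150:275,240:410]; cv2.imwrite("pics/s7.png",cv2.resize(im,None,fx=4.5,fy=4.5,interpolation=cv2.INTER_CUBIC))
E
```

```text
clicks 7.04 r 34.3
clicks 6.99 r 48.0
clicks 6.87 r 13.7
time: 12.48
tcp_pos: [653.6, 141.8, 82.2]
tcp_rot: [[0.674, 0.739, 0.0], [0.739, -0.674, 0.001], [0.0, -0.0, -1.0]]
ft_force: [0.8, -0.9, -0.6]
width: -0.4
```

View pics/s7.png

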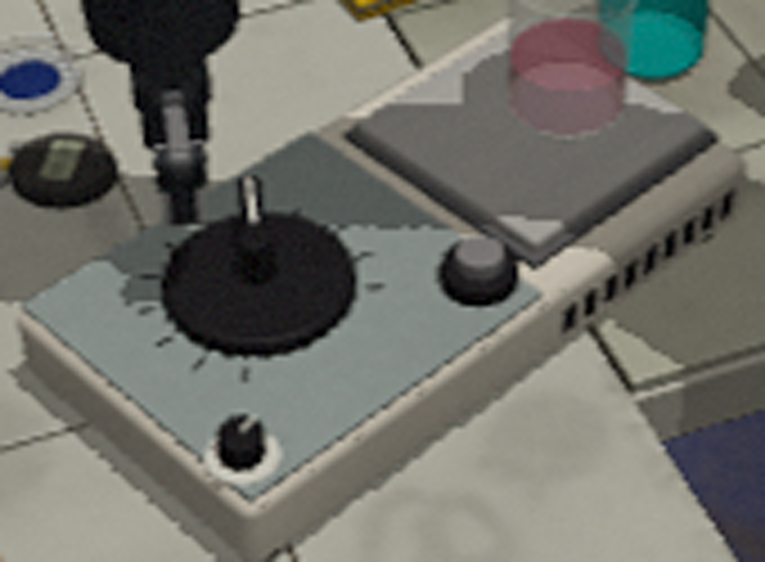

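The wing rests at stop 7 (fits 6.99–7.04) with the fingers away from it. Lifting and going over the button.

```bash
python3 -m crank '[[0,0,-3,0,0,0,0],[0,0,-3,0,0,0,0],[0,0,0,0,0,0,0],[-2.8,-1.0,0,0,0,0,0],[-3,-1,0,0,0,0,0],[-3,-1,0,0,0,0,0],[-3,-1,0,0,0,0,0],[-3,-1,0,0,0,0,0],[0,0,0,0,0,0,0]]'
python3 - <<'E'
from h import *
c=read_camera("wrist");cv2.imwrite("pics/w8.png",c["image"])
t=monitor.get_obs()["tcp_pos"]; print(monitor.get_obs()["joints"].round(2),t,proj(c,t),proj(c,[516.6,65.3,82]),proj(c,[t[0],t[1],82]))
E
```

```text
time: 13.65
tcp_pos: [515.1, 63.6, 141.6]
tcp_rot: [[0.676, 0.737, -0.001], [0.737, -0.676, -0.002], [-0.002, 0.001, -1.0]]
ft_force: [0.7, 0.3, 0.9]
width: 0.0
[ 0.54  0.28 -0.86  1.81  0.23  1.15 -1.13] [516.20656558  64.45051484 141.95187827] [313.99931204 256.4201414 ] [313.59763348 213.21680854] [314.06903164 214.62453856]
```

View pics/w8.png

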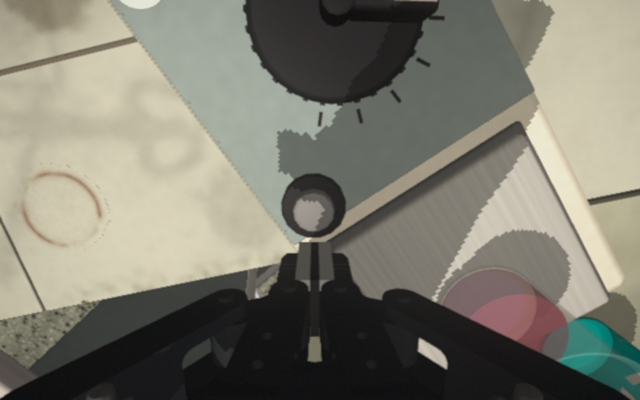

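The button's top face is at (313,212) and the TCP drop point projects to (314,214.6), about 1 mm off. The camera saw no shift in anything else. Pressing.

```bash
python3 -m crank '[[0,0,2.5,0,0,0,0],[0,0,2.0,0,0,0,0],[0,0,1.0,0,0,0,0],[0,0,0,0,0,0,0]]'; python3 -m crank '[[0,0,0.2,0,0,0,0],[0,0,0.2,0,0,0,0],[0,0,0.2,0,0,0,0],[0,0,0,0,0,0,0]]'
```

```text
time: 14.2
tcp_pos: [516.4, 65.7, 86.6]
tcp_rot: [[0.674, 0.738, -0.001], [0.738, -0.674, 0.0], [-0.001, -0.001, -1.0]]
ft_force: [0.3, -0.3, 0.3]
width: 0.1
time: 14.7
tcp_pos: [517.0, 65.4, 81.5]
tcp_rot: [[0.675, 0.738, 0.001], [0.738, -0.675, -0.0], [0.0, 0.001, -1.0]]
ft_force: [0.9, 0.2, 1.0]
width: 0.1
```

```bash
python3 -m crank '[[0,0,0.2,0,0,0,0],[0,0,0.2,0,0,0,0],[0,0,0,0,0,0,0]]'|grep -E 'pos|force';python3 -m crank '[[0,0,0.1,0,0,0,0],[0,0,0.1,0,0,0,0],[0,0,0,0,0,0,0]]'|grep -E 'pos|force'
```

```text
tcp_pos: [516.9, 65.4, 77.4]
ft_force: [0.9, -0.3, 2.7]
tcp_pos: [517.0, 65.4, 76.0]
ft_force: [-1.9, -1.5, 11.3]
```

```bash
python3 -m crank '[[0,0,0.05,0,0,0,0],[0,0,0,0,0,0,0]]'|grep -E 'pos|force'
python3 - <<'E'
from h import *
c=read_camera("scene");im=c["image"][150:275,240:410]; cv2.imwrite("pics/s9.png",cv2.resize(im,None,fx=4.5,fy=4.5,interpolation=cv2.INTER_CUBIC))
E
```

```text
tcp_pos: [517.0, 65.4, 75.9]
ft_force: [-3.8, -2.0, 17.5]
```

View pics/s9.png

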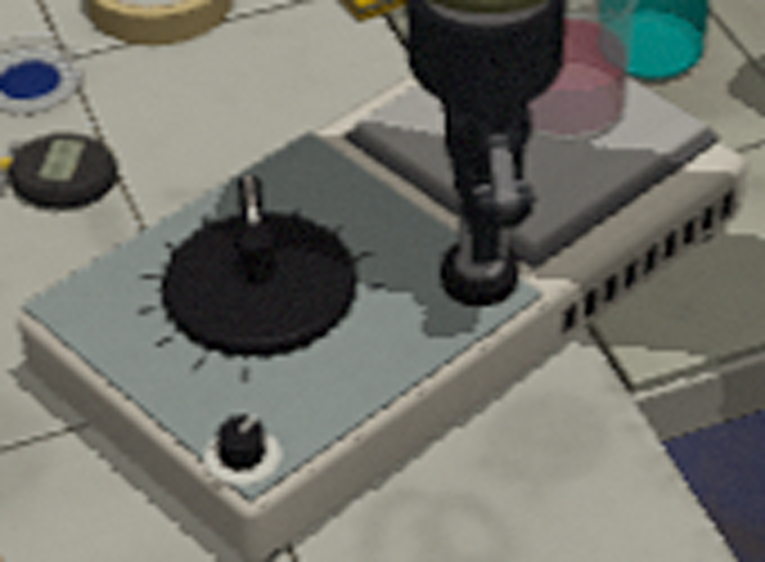

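The fingers hit a hard stop at z = 75.9–76.0, which is exactly 6 mm of travel, with the force rising to 17.5 N. Releasing and withdrawing.

```bash
python3 -m crank '[[0,0,-0.3,0,0,0,0],[0,0,-0.5,0,0,0,0],[0,0,-1,0,0,0,0],[0,0,-3,0,0,0,0],[0,0,-4,0,0,0,0],[0,0,-4,0,0,0,0],[0,0,-3,0,0,0,0],[0,0,0,0,0,0,0]]'
python3 -m crank '[[-3,-3,0,0,0,0,0],[-2,-2,0,0,0,0,0],[0,0,0,0,0,0,0],[0,0,0,0,0,0,0]]'
python3 - <<'E'
from h import *
c=read_camera("scene");im=c["image"][150:275,240:410]; cv2.imwrite("pics/s10.png",cv2.resize(im,None,fx=4.5,fy=4.5,interpolation=cv2.INTER_CUBIC))
cv2.imwrite("pics/s10f.png",c["image"])
E
```

```text
time: 16.75
tcp_pos: [517.5, 65.8, 235.1]
tcp_rot: [[0.675, 0.738, 0.003], [0.738, -0.675, -0.0], [0.002, 0.003, -1.0]]
ft_force: [0.2, 0.6, -0.2]
width: -0.3
time: 17.25
tcp_pos: [446.2, 62.0, 232.6]
tcp_rot: [[0.675, 0.738, -0.0], [0.738, -0.675, -0.0], [-0.0, 0.0, -1.0]]
ft_force: [-0.2, 0.5, 0.1]
width: 0.4
```

View pics/s10.png

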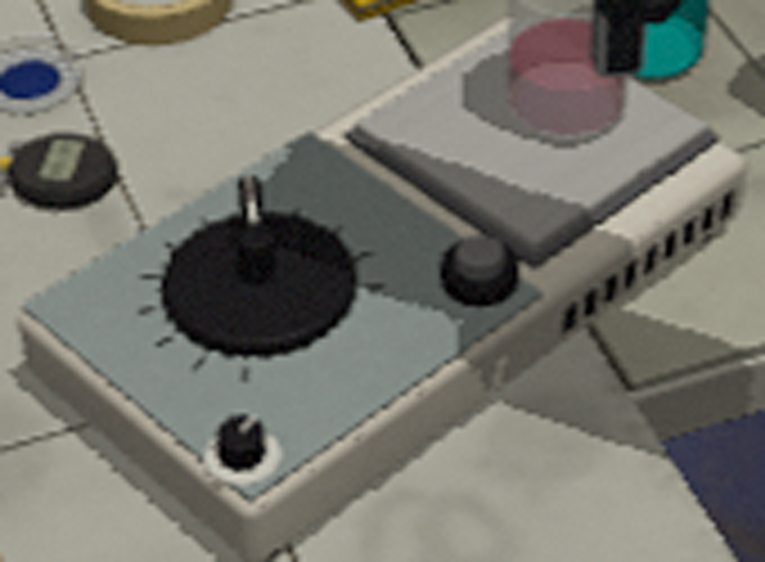

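View pics/s10f.png

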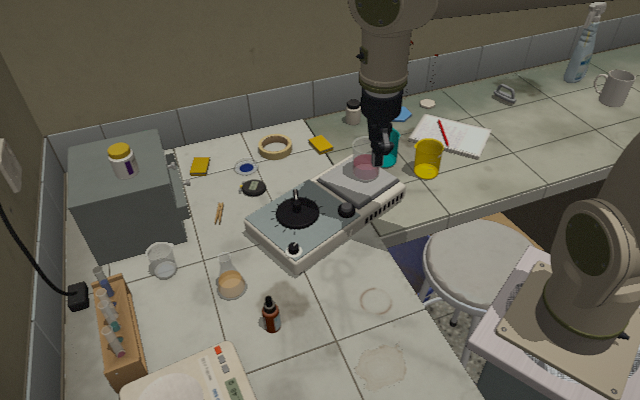

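The wing is still at crop (250,178)–(254,220), which is stop 7. The button is up again, and the knob, beaker, flask and dropper are where they were. The hand is clear, so I'm handing in.

Run:
```python
from bench import ticket
print(ticket.close_job())
```

```text
the job is handed in; nothing more can be done
None
```

The dial is set four clicks on, and the start button has been pressed fully and released. The job was handed in at about 17.3 s of the 56 s allowed.

- **Dial:** It stood at stop 3. I pushed the wing clockwise with the shut fingertips, without gripping it, and let each click snap in by itself. With the fingers backed off it read 6.99 to 7.04 in the camera fits, so it rests at stop 7. One cruder point near the hub gave 6.87. It had not moved in the last picture.
- **Button:** I pressed it only after the dial was set. It hit a firm stop at z = 75.9 to 76.0 mm, which is the full 6 mm, with about 17.5 N on the wrist. The last picture shows it up again.
- **Everything else:** The small knob, beaker, flask and dropper look unmoved in the last picture. The hand is clear, at about z = 233 mm, with no force on it.

Wrist and fixed cameras agreed to about 3 mm on the button. The wrist view's dial centre was about 6 mm off, probably because of shadow, so I used the fixed-camera fit for the dial.

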